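# Stow the straightedge in the shallow drawer

## Task

Put the long aluminium straightedge away in the open top drawer of the small steel cabinet: lay it flat on the drawer's floor, running front to back, with its long edge flush along the drawer's left wall (left as seen from the robot). Then slide the drawer gently, without slamming, until it is fully shut, and leave the other things on the bench where they are.

Things in the scene. Friction and masses are not known exactly. Their poses are not given: they have to be found in the camera images.
- straightedge: Straightedge: a plain aluminium bar 165 x 25 x 14 mm (long, wide, thick) with fine scale marks, lying on its broad face on the bench to the robot's right. Origin at the centre of the bar; x along its length, y across its 25 mm width, z along its 14 mm thickness. Both ends are alike. About 0.16 kg.
- drawer (a joint): How far the top drawer is pulled out: 0 fully shut, 0.135 m at its outer stop (it cannot come out further). It starts nearly fully out. It slides stiffly (a few newtons).
- drawer_floor (a point): Centre of the top drawer's inner floor; moves with the drawer. x points to the drawer's back (away from the robot), y to its left wall, z up. The inside is 190 mm front to back, 150 mm wide, with walls 38 mm high (5 mm thick); the front panel stands 46 mm above the floor, 12 mm thick, its outer face at x = -112 mm.
- drawer_left (a point): Point on the inner face of the drawer's left wall, at floor height, halfway front to back; axes as drawer_floor.
- drawer_handle (a point): Middle of the top drawer's bar handle, a level steel bar 80 mm long, 35 mm in front of the front panel; axes as drawer_floor.
- cabinet_lip (a point): Middle of the lower front edge of the cabinet's top panel, under which the drawer slides: 50 mm above the drawer's floor; the panel is 8 mm thick, so the cabinet's top is 58 mm above that floor. Axes as drawer_floor. Only the part of the drawer in front of this edge is open from above: 110 to 130 mm of its inside, less than the straightedge's length.
- cabinet: The fixed grey steel cabinet, 180 mm wide, 210 mm deep, 130 mm high, its front towards the robot. Origin under its centre; x to its back, y to its left, z up. The second drawer, below, is locked.
- short_bar: Bystander: a similar aluminium bar without marks, but only 80 x 25 x 14 mm. Origin at its centre.
- valve: Bystander: a small dispensing valve, 50 x 30 x 30 mm block with a stub and nozzle, 145 mm long in all. Origin under the block's centre.
- bin: Bystander: an open blue plastic bin 140 x 100 x 60 mm holding a few fittings. Origin under its centre.
Mind the look-alikes: they are no part of the job. What is shaped like the straightedge but blue or orange is not meant.

How it is judged:
On the way:
1. the straightedge lies flat and flush along the left wall while the drawer is still open (at least 50 mm) (y of straightedge in the frame of drawer_left between -0.0155 and -0.009 m and angle between the x axis of straightedge and the x axis of drawer_left, either way round below 0.03 rad and angle between the z axis of straightedge and the z axis of drawer_left, either way round below 0.06 rad and z of straightedge in the frame of drawer_floor between 0.003 and 0.01 m and x of straightedge in the frame of drawer_floor between -0.017 and 0.017 m and value of joint drawer above 0.05 m), for 0.2 s.
At the end, for the whole second after the job is handed in: The drawer is shut to within 4 mm of its stop; the straightedge lies at rest in it, flat on the floor (within 0.06 rad), parallel to the left wall within 0.03 rad and its long edge within 3 mm of it (y of straightedge in the frame of drawer_left between -0.0155 and -0.009 m and angle between the x axis of straightedge and the x axis of drawer_left, either way round below 0.03 rad and angle between the z axis of straightedge and the z axis of drawer_left, either way round below 0.06 rad and z of straightedge in the frame of drawer_floor between 0.003 and 0.01 m and x of straightedge in the frame of drawer_floor between -0.017 and 0.017 m and value of joint drawer between -0.004 and 0.004 m and linear speed of straightedge below 0.02 m/s); the robot touches nothing.
It fails at once if the short aluminium bar is moved more than 15 mm (distance of short_bar from where it was at the start of the episode above 0.015 m).
It fails at once if the dispensing valve is moved more than 15 mm (distance of valve from where it was at the start of the episode above 0.015 m).
It fails at once if the blue parts bin is moved more than 15 mm (distance of bin from where it was at the start of the episode above 0.015 m).
It fails at once if the drawer is slammed (closing faster than 0.35 m/s) (velocity of joint drawer below -0.35 m/s).
It also fails if it takes over 70 s, if anything falls off the work surface, if the arm or the gripper's body presses on something with over 40 N, if the wrist force passes 120 N, or if a joint passes its speed limit or range.

## Robot

A 6-joint arm with a two-finger parallel gripper is mounted at the origin on the work surface. World frame = base frame: x ahead of the robot, y to its left, z up, the work surface at z = 0. Lengths are in m, angles in rad, forces in N, time in s.
With the tool pointing down it reaches from about 0.3 to 0.875 m from the base axis. Payload 6.4 kg.
Tool frame: the origin (TCP) lies between the finger pads; the fingertips stand 19 mm ahead of it and the grasp point (between the pads) is the TCP; z points along the fingers, y is the direction in which the jaws open and shut (so a half turn about z gives the same grasp; the last joint's range is limited). The gripper opens to 85 mm and grips with 20 to 120 N. Pads are 22 mm wide; open, the fingers measure 114 mm over their backs; the gripper's body (76 mm by 85 mm) begins 54 mm behind the grasp point. The pads swing forward as they close: fully open they stand 13 mm farther back than shut.
Start: joints at [0.904, 0.181, 1.607, -0, 1.354, -0.206], TCP at [0.256, 0.515, 0.22] pointing down, gripper open.
Joint ranges: [-2.99, 2.99], [-0.89, 2.07], [0.3, 2.58], [-1.14, 4.28], [0, 2.63], [-3.12, 3.12]. Speed limits (rad/s): [2.57, 2.57, 3.01, 3.14, 3.14, 3.14].

## Interface

Orientations are given as a unit quaternion [w, x, y, z].
In Python, from bench import * gives the robot as it stands.
- The arm moves only by the tool apply_moves, never from a script. Its argument "moves" is a list that holds one entry, the list of rows, each a list of 7 numbers: the shift along the tool's x, y, z in cm, then the turn, a rotation vector about the tool's x, y, z in rad, then the opening, from 0 (shut) to 1 (fully open). A call has 1 to 8 rows; each row is the pose to reach, as a shift and turn from the pose commanded when the call began, along the tool's axes at that moment; what a row does not reach only later rows make up. A row lasts 1/10 s, in which the tool goes at most 50 mm and 8.59 degrees, less where a joint would pass 70% of its speed; a pose out of reach is approached as far as the arm can. A call with a gripper value outside its range is refused whole. The fingers move at their own pace and stop on an object; the grip force is fixed at half the most. Time passes only in rows, so rows that repeat a pose let the fingers close. It gives the time, the measured TCP pose, the force and the opening at its end, in the units of the state.
- get_obs(): the state, without advancing time (a new reading comes with each control period).
- camera(name): name is "scene" or "top"; returns the picture (480x640x3 uint8, red, green, blue); there is no depth.
- get_calibration(name): a dict with "vertical_fov" (degrees; the focal length in pixels is half the picture's height over the tangent of half this angle, whatever the lens; pixels are square), "cx", "cy" (the principal point, pixels), "R" (3x3) and "t" (3): a world point X has camera coordinates R X + t. Camera axes: x right, y down, z forward; pixel columns grow to the right and rows downward; lengths in m; the calibration is good to about 2 mm. A picture is of the moment at which its call begins. get_calibration takes no time and is no camera call.
- hand_in(): hands the job in, once; it reports no verdict.
The state is a dict: "time_s": time; "q": joint angles; "dq": joint speeds; "joint_efforts": joint torques, N m; "eef_pos": TCP position; "eef_rot": TCP orientation; "wrist_force": force on the tool from outside, world axes, zero at the start; "torque": the same for the moment, N m; "opening": opening from 0.0 (shut) to 1.0 (fully open).
Only numpy, scipy, OpenCV 4.12 (cv2) and the standard library are available. Lean on these libraries where they do the work, as an engineer would, in place of code of your own. Each camera call takes 0.05 s, during which the arm holds its last target. There are 200 camera calls.

## Working session

There is one attempt and no reset: what is moved stays moved. The work goes in short steps, Python scripts to look and compute and a tool call to move; the robot and the scene stay as the last step left them, time stands still between calls to the robot, and variables do not carry over. Pictures are saved under pics/ and viewed, about 8 in all and at most 12, crops included, and the job is handed in when it is done.

Besides the shell and the picture viewer there is one more tool, called after ">>>" in YAML: its name, and indented under it one key for each argument. apply_moves: Moves the arm, as the interface text tells. Its arguments: {"type":"object","properties":{"moves":{"type":"array","items":{"type":"array","items":{"type":"array","items":{"type":"number"}}}}},"required":["moves"]}

```bash
mkdir -p pics; cat > h.py <<'E'
from bench import *
import numpy as np, cv2
def ray(name,u,v):
    c=get_calibration(name); f=240/np.tan(np.radians(c["vertical_fov"])/2)
    R=np.array(c["R"]);t=np.array(c["t"])
    return -R.T@t, R.T@np.array([(u-c["cx"])/f,(v-c["cy"])/f,1.])
def onz(name,u,v,z):
    o,d=ray(name,u,v); return o+d*(z-o[2])/d[2]
def proj(name,X):
    c=get_calibration(name); f=240/np.tan(np.radians(c["vertical_fov"])/2)
    p=np.array(c["R"])@np.array(X)+np.array(c["t"]); return [c["cx"]+f*p[0]/p[2],c["cy"]+f*p[1]/p[2]]
def snap(name,fn,crop=None,s=1):
    im=cv2.cvtColor(camera(name),cv2.COLOR_RGB2BGR); cv2.imwrite("pics/raw_"+fn,im)
    if crop: x0,y0,x1,y1=crop; im=im[y0:y1,x0:x1]
    cv2.imwrite("pics/"+fn,cv2.resize(im,None,fx=s,fy=s,interpolation=cv2.INTER_CUBIC)); return im
E
python3 - <<'E'
from h import *
snap("scene","s0.png");snap("top","t0.png")
for n in("scene","top"):
    print(get_calibration(n))
print(get_obs())
E
```

```text
{'vertical_fov': 45.89115473752302, 'cx': 311.68486908697247, 'cy': 242.4954262391672, 'R': array([[ 0.53467609,  0.84505612, -0.00128085],
       [ 0.65991596, -0.41848173, -0.62400639],
       [-0.52785643,  0.33279604, -0.78141819]]), 't': array([-0.25578921, -0.32183426,  1.74365764])}
{'vertical_fov': 46.77776299859132, 'cx': 324.0377696265681, 'cy': 250.19725747224004, 'R': array([[-0.0205762 , -0.99972679, -0.01108896],
       [-0.99125036,  0.02184563, -0.13017482],
       [ 0.1303815 ,  0.00831344, -0.99142905]]), 't': array([-0.02809417,  0.5464542 ,  1.52301203])}
{'time_s': 0.1, 'q': array([ 9.03696515e-01,  1.81438844e-01,  1.60791738e+00, -6.88379184e-06,
        1.35380652e+00, -2.06284354e-01]), 'dq': array([-0.0013542 , -0.00179549, -0.0015603 , -0.00120802, -0.0015617 ,
       -0.00033281]), 'joint_efforts': array([-6.52787803e-04, -4.45876694e+01, -3.52239811e+01, -3.52139359e-04,
        4.12109366e-03,  4.05761602e-05]), 'eef_pos': array([0.25534053, 0.51461616, 0.21898542]), 'eef_rot': array([-3.28985733e-04,  2.28373702e-01,  9.73573231e-01, -7.12795739e-04]), 'wrist_force': array([-0.26652569, -1.35024316, -0.44789564]), 'torque': array([ 0.01487428, -0.00315332, -0.0308892 ]), 'opening': 0.9996319374357592}
```

View pics/t0.png

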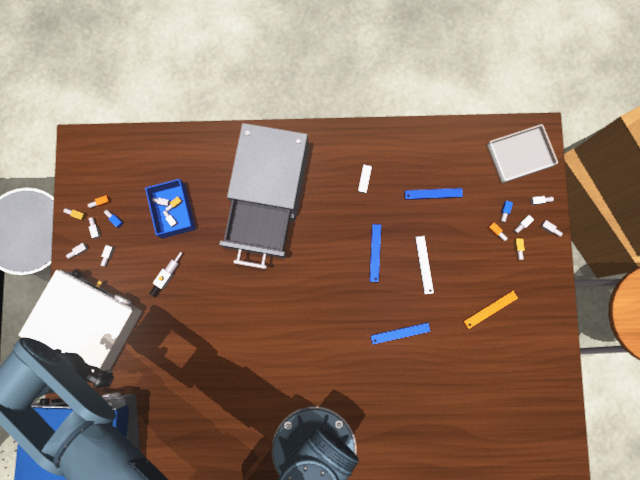

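View pics/s0.png

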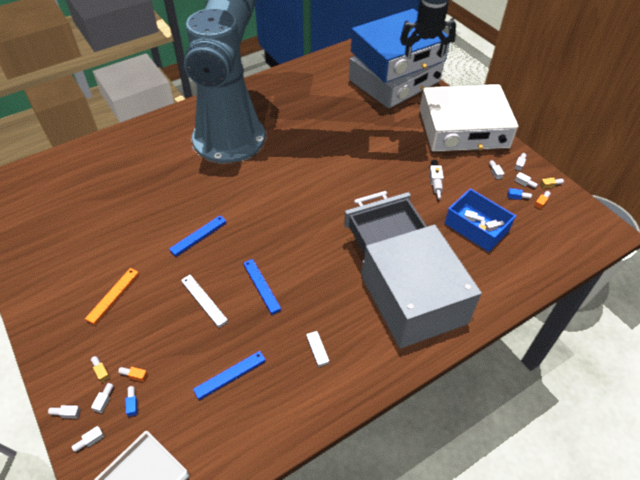

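Top view shows the white-grey bars at (425,265) (long) and (365,179) (short). The blue bars are at (434,194), (376,253) and (400,333), the orange one at (491,309). The long white one fits: aluminium colour, about 165 mm. The cabinet is at (268,165), with its drawer open towards the robot and the handle at (251,263).

```bash
cat > m.py <<'E'
from h import *
def bars(fn,cam="top",z=0.014):
    im=cv2.imread(fn);hsv=cv2.cvtColor(im,cv2.COLOR_BGR2HSV)
    m=cv2.inRange(hsv,(0,0,150),(179,60,255)); out=[]
    for c in cv2.findContours(m,cv2.RETR_EXTERNAL,cv2.CHAIN_APPROX_NONE)[0]:
        if cv2.contourArea(c)<80: continue
        u,v=c.reshape(-1,2).mean(0)
        if not(340<u<480 and 120<v<320): continue
        P=np.array([onz(cam,a,b,z)[:2] for a,b in c.reshape(-1,2)],np.float32)
        out.append(((u,v),cv2.minAreaRect(P*1000)))
    return out
E
python3 - <<'E'
from m import *
for b in bars("pics/raw_t0.png"): print(b)
im=cv2.imread("pics/raw_t0.png")
a=cv2.resize(im[115:275,210:320],None,fx=5,fy=5,interpolation=cv2.INTER_CUBIC)[:600*2]
b=cv2.resize(im[225:305,395:455],None,fx=4,fy=4,interpolation=cv2.INTER_CUBIC)
a=cv2.resize(im[115:275,210:320],None,fx=3.75,fy=3.75,interpolation=cv2.INTER_CUBIC)
o=np.zeros((600,660,3),np.uint8); o[:a.shape[0],:a.shape[1]]=a; o[:320,415:655]=b
cv2.imwrite("pics/c1.png",o)
# cabinet top mask
hsv=cv2.cvtColor(im,cv2.COLOR_BGR2HSV)
m=cv2.inRange(hsv,(0,0,125),(179,70,175)); m[:, :200]=0;m[:,330:]=0;m[:110]=0;m[300:]=0
for c in cv2.findContours(m,cv2.RETR_EXTERNAL,cv2.CHAIN_APPROX_NONE)[0]:
    if cv2.contourArea(c)<1000: continue
    P=np.array([onz("top",*p,0.130)[:2] for p in c.reshape(-1,2)],np.float32)
    r=cv2.minAreaRect(P*1000); print(cv2.contourArea(c),r,cv2.boxPoints(r).tolist())
    print([np.round(proj("top",[*(q/1000),.13]),1).tolist() for q in cv2.boxPoints(r)])
E
```

```text
((np.float64(424.2480620155039), np.float64(264.72868217054264)), ((501.89031982421875, -322.3603515625), (166.16908264160156, 27.165733337402344), 6.751621246337891))
((np.float64(364.52941176470586), np.float64(178.02941176470588)), ((756.5484619140625, -161.21121215820312), (27.289867401123047, 81.63134765625), 77.20838928222656))
```

View pics/c1.png

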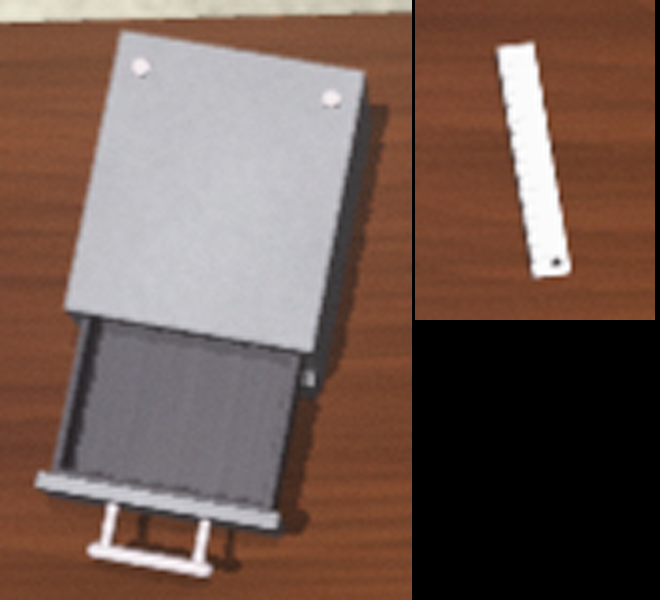

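The crop shows a bar with scale ticks and a hole: that is the straightedge (166 mm long). The cabinet-top corners in the crop are about (122,32), (365,72), (312,353) and (65,308). The drawer front spans (35,480)-(280,522), the handle (90,550)-(210,572).

```bash
python3 - <<'E'
from h import *
f=lambda u,v,z:onz("top",210+u/3.75-.4,115+v/3.75-.4,z)[:2]
C=[f(122,32,.13),f(365,72,.13),f(312,353,.13),f(65,308,.13)]
bl,br,fr,fl=C
ang=lambda d:np.degrees(np.arctan2(d[1],d[0]))
print(np.round(C,4), "sizes",[np.linalg.norm(a-b).round(4) for a,b in((bl,br),(br,fr),(fr,fl),(fl,bl))])
print("yaw",ang(bl-fl),ang(br-fr),ang(bl-br)-90,ang(fl-fr)-90, "centre",np.mean(C,0))
a,b=f(38,472,.118),f(282,513,.118)   # front panel top, inner edge
print("front",a,b,np.linalg.norm(a-b),ang(a-b)-90)
for z in(.09,.1,.11): 
  a,b=f(90,549,z),f(210,572,z);print("handle",z,a,b,np.linalg.norm(a-b),(a+b)/2)
# interior floor left edge & right edge
for p in((103,318),(78,470),(300,352),(275,508)): print("floor",f(*p,.072))
E
```

```text
[[ 8.872e-01  1.753e-01]
 [ 8.527e-01 -7.000e-04]
 [ 6.466e-01  4.040e-02]
 [ 6.833e-01  2.163e-01]] sizes [np.float64(0.1793), np.float64(0.2102), np.float64(0.1797), np.float64(0.2079)]
yaw -11.37433019175734 -11.2742982759362 -11.073373180274729 -11.798550186302293 centre [0.76744836 0.10784688]
front [0.56723321 0.23755215] [0.53396431 0.06400977] 0.17670251080133825 -10.852207504978708
handle 0.09 [0.51447236 0.20526575] [0.4959056  0.11864362] 0.08858960022293788 [0.50518898 0.16195468]
handle 0.1 [0.51331894 0.20353544] [0.49487672 0.11749436] 0.08799535079113636 [0.50409783 0.1605149 ]
handle 0.11 [0.51216552 0.20180513] [0.49384784 0.11634511] 0.08740110135933485 [0.50300668 0.15907512]
floor [0.68870871 0.19884056]
floor [0.57513063 0.21724825]
floor [0.65968035 0.05300284]
floor [0.54378759 0.07276442]
```

```bash
cat >> h.py <<'E'
from scipy.spatial.transform import Rotation as Ro
YD=np.radians(-11.3); e=np.array([np.cos(YD),np.sin(YD)]); n=np.array([-e[1],e[0]])
CAB=np.array([.7674,.1078])
def pose():
    o=get_obs(); w,x,y,z=o["eef_rot"]; return o,np.array(o["eef_pos"]),Ro.from_quat([x,y,z,w])
def toolR(jaw_deg,pitch=0):  # jaw dir angle; pitch>0: the +x (bar) end down
    a=np.radians(jaw_deg); b=np.array([np.sin(a),-np.cos(a),0]); y=np.array([np.cos(a),np.sin(a),0])
    R=Ro.from_matrix(np.c_[-b,y,[0,0,-1]])
    return Ro.from_rotvec(y*np.radians(pitch))*R
def delta(p,R):
    o,p0,R0=pose(); d=R0.inv().apply(np.array(p)-p0)*100; r=(R0.inv()*R).as_rotvec()
    print("shift cm",d.round(2),"turn",r.round(3),"t",round(o["time_s"],2),"F",np.round(o["wrist_force"],1),"op",round(o["opening"],3))
E
python3 - <<'E'
from h import *
delta([.467,-.326,.10],toolR(96.75))
E
```

```text
shift cm [-56.34 -65.86  11.98] turn [-0.001 -0.001 -0.579] t 0.1 F [-0.3 -1.4 -0.4] op 1.0
```

>>> apply_moves:
  moves:
    - [[-3,-3.6,0,0,0,-0.07,1],[-6,-7.2,0,0,0,-0.14,1],[-9,-10.8,0,0,0,-0.21,1],[-12,-14.4,0,0,0,-0.28,1],[-15,-18,0,0,0,-0.35,1],[-18,-21.6,0,0,0,-0.42,1],[-21,-25,0,0,0,-0.5,1],[-24,-28.6,0,0,0,-0.58,1]]

```text
time_s: 0.9
eef_pos: [0.3433, 0.1506, 0.2197]
eef_rot: [0.0, -0.062, 0.998, 0.0]
wrist_force: [1.2, -0.4, -0.2]
opening: 0.998
```

```bash
python3 - <<'E'
from h import *
delta([.467,-.326,.10],toolR(96.75))
E
```

```text
shift cm [ -6.42 -48.81  11.97] turn [0.    0.    0.005] t 0.9 F [ 1.2 -0.4 -0.2] op 0.998
```

>>> apply_moves:
  moves:
    - [[-0.8,-5,0,0,0,0,0.6],[-1.6,-10,0,0,0,0,0.6],[-2.4,-15,0,0,0,0,0.6],[-3.2,-20,0,0,0,0,0.6],[-4,-25,0,0,0,0,0.6],[-4.6,-30,2,0,0,0,0.6],[-5.2,-34.5,4,0,0,0,0.6],[-5.6,-39,6,0,0,0,0.6]]

```text
time_s: 1.7
eef_pos: [0.4444, -0.225, 0.1615]
eef_rot: [0.0, -0.059, 0.998, -0.0]
wrist_force: [0.9, 0.7, 0.5]
opening: 0.598
```

```bash
python3 - <<'E'
from h import *
delta([.467,-.326,.05],toolR(96.75))
E
```

```text
shift cm [ -1.04 -10.29  11.15] turn [-0.     0.     0.001] t 1.7 F [0.9 0.7 0.5] op 0.598
```

>>> apply_moves:
  moves:
    - [[-0.3,-3.4,2,0,0,0,0.6],[-0.6,-6.8,4,0,0,0,0.6],[-1,-10.3,6,0,0,0,0.6],[-1,-10.3,8.5,0,0,0,0.6],[-1,-10.3,11,0,0,0,0.6],[-1,-10.3,11,0,0,0,0.6]]

```text
time_s: 2.3
eef_pos: [0.4638, -0.3217, 0.0481]
eef_rot: [-0.003, -0.059, 0.998, 0.003]
wrist_force: [-0.3, -0.2, -0.5]
opening: 0.6
```

```bash
python3 - <<'E'
from h import *
delta([.467,-.326,.02],toolR(96.75))
snap("scene","s1.png",(110,220,310,370),3)
E
```

```text
shift cm [-0.28 -0.48  2.81] turn [ 0.007 -0.005  0.001] t 2.3 F [-0.3 -0.2 -0.5] op 0.6
```

View pics/s1.png

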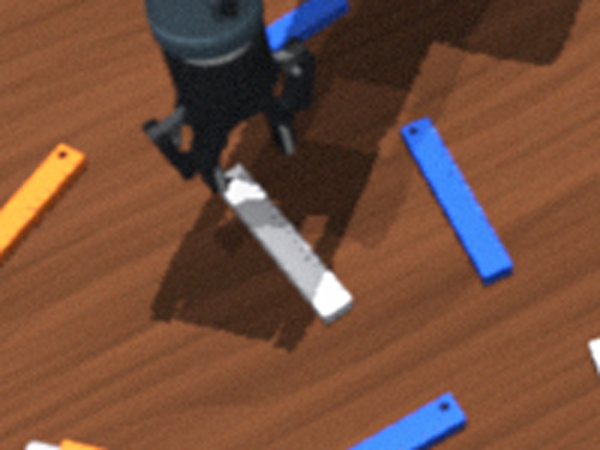

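Fingers straddle the bar near its close end (crop (250,165)). The arm was still settling; next it descends.

>>> apply_moves:
  moves:
    - [[0,0,1,0,0,0,0.6],[0,0,2,0,0,0,0.6],[0,0,3,0,0,0,0.6],[0,0,3,0,0,0,0.6],[0,0,3,0,0,0,0.6]]

```text
time_s: 2.85
eef_pos: [0.4664, -0.3238, 0.0222]
eef_rot: [-0.0, -0.06, 0.998, 0.0]
wrist_force: [0.8, 0.3, 0.3]
opening: 0.602
```

```bash
python3 - <<'E'
from h import *
delta([.467,-.326,.018],toolR(96.75))
E
```

```text
shift cm [-0.03 -0.23  0.42] turn [ 0.    -0.     0.002] t 2.85 F [0.8 0.3 0.3] op 0.602
```

>>> apply_moves:
  moves:
    - [[0,-0.1,0.2,0,0,0,0.6],[0,-0.2,0.2,0,0,0,0.3],[0,-0.2,0.2,0,0,0,0],[0,-0.2,0.2,0,0,0,0],[0,-0.2,0.2,0,0,0,0],[0,-0.2,0.2,0,0,0,0],[0,-0.2,0.2,0,0,0,0],[0,-0.2,0.2,0,0,0,0]]

```text
time_s: 3.65
eef_pos: [0.4667, -0.326, 0.0203]
eef_rot: [0.0, -0.06, 0.998, 0.0]
wrist_force: [-0.0, 0.2, 0.9]
opening: -0.0
```

>>> apply_moves:
  moves:
    - [[0,0,-2,0,0,0,0],[0,0,-5,0,0,0,0],[0,0,-9,0,0,0,0],[0,0,-13,0,0,0,0],[0,0,-17,0,0,0,0],[0,0,-19,0,0,0,0],[0,0,-19,0,0,0,0],[0,0,-19,0,0,0,0]]

```text
time_s: 4.45
eef_pos: [0.4666, -0.3258, 0.21]
eef_rot: [0.0, -0.06, 0.998, -0.0]
wrist_force: [0.5, -0.3, 0.3]
opening: -0.003
```

```bash
python3 - <<'E'
from h import *
delta([.467,-.326,.21],toolR(96.75))
snap("scene","s2.png",(110,170,310,320),3)
E
```

```text
shift cm [-0.04 -0.02 -0.  ] turn [-0.     0.     0.001] t 4.45 F [ 0.5 -0.3  0.3] op -0.003
```

View pics/s2.png

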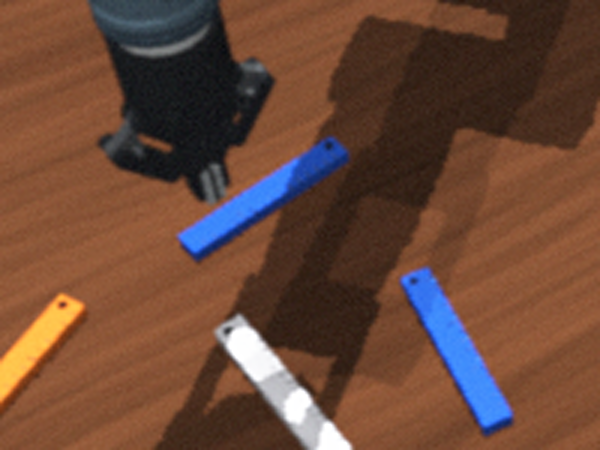

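The fingers shut on nothing; the bar is still on the bench at crop (285,385). I'll check its position from the scene view, and the tip projection.

```bash
python3 - <<'E'
from h import *
cr=lambda p:[round((p[0]-110)*3),round((p[1]-170)*3)]
print("tip s2",cr(proj("scene",[.467,-.326,.191])),"tcp",cr(proj("scene",[.467,-.326,.21])))
d=np.array([.993,.1176]);w=np.array([-.1176,.993]);c=np.array([.5019,-.3224])
for s in(-1,1):
  for k in(-1,1):
    p=c+s*.0825*d+k*.0125*w; print(s,k,cr(proj("scene",[*p,.014])))
print("grasp",cr(proj("scene",[.467,-.326,.014])))
for name in("top","scene"):
    im=cv2.imread("pics/raw_%s0.png"%name[0]); hsv=cv2.cvtColor(im,cv2.COLOR_BGR2HSV)
    m=cv2.inRange(hsv,(0,0,150),(179,70,255))
    x0,y0,x1,y1=(400,220,450,310) if name=="top" else (170,265,240,335)
    q=np.zeros_like(m);q[y0:y1,x0:x1]=m[y0:y1,x0:x1]
    c=max(cv2.findContours(q,0,cv2.CHAIN_APPROX_NONE)[0],key=cv2.contourArea).reshape(-1,2)
    for z in(.007,.014):
        P=np.array([onz(name,*p,z)[:2] for p in c],np.float32)*1000; print(name,z,cv2.minAreaRect(P))
E
```

```text
tip s2 [218, 222] tcp [214, 206]
-1 -1 [213, 329]
-1 1 [239, 314]
1 -1 [324, 465]
1 1 [351, 448]
grasp [257, 358]
top 0.007 ((502.8335266113281, -323.5378112792969), (167.3771209716797, 27.287107467651367), 6.751621246337891)
top 0.014 ((502.1204833984375, -322.3331298828125), (166.6326904296875, 27.165733337402344), 6.751621246337891)
scene 0.007 ((496.94378662109375, -321.430419921875), (170.632080078125, 29.21996307373047), 6.800398826599121)
scene 0.014 ((501.62884521484375, -322.5060729980469), (169.59738159179688, 29.042795181274414), 6.800418853759766)
```

```bash
python3 - <<'E'
from h import *
snap("top","t2.png",(340,180,500,340),3.5)
cr=lambda p:[round((p[0]-340)*3.5),round((p[1]-180)*3.5)]
for z in(.19,.21,.3,.35): print(z,cr(proj("top",[.467,-.326,z])))
E
```

```text
0.19 [343, 318]
0.21 [349, 315]
0.3 [375, 302]
0.35 [392, 294]
```

View pics/t2.png

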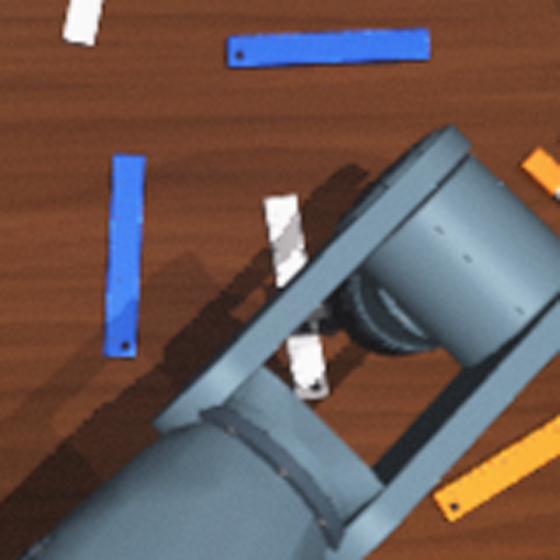

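The gripper lines up horizontally with the bar (finger knuckle at (310,320)). So the shut tips stand higher than expected, and I will go lower step by step, watching the force.

>>> apply_moves:
  moves:
    - [[0,0,4,0,0,0,0.6],[0,0,8,0,0,0,0.6],[0,0,12,0,0,0,0.6],[0,0,15,0,0,0,0.6],[0,0,17.5,0,0,0,0.6],[0,0,19,0,0,0,0.6],[0,0,19.3,0,0,0,0.6],[0,0,19.3,0,0,0,0.6]]

```text
time_s: 5.35
eef_pos: [0.4664, -0.3258, 0.0168]
eef_rot: [-0.0, -0.06, 0.998, 0.0]
wrist_force: [-0.1, -0.2, -0.0]
opening: 0.597
```

>>> apply_moves:
  moves:
    - [[0,0,0.1,0,0,0,0.6],[0,0,0.2,0,0,0,0.6],[0,0,0.3,0,0,0,0.6],[0,0,0.3,0,0,0,0.6]]

```text
time_s: 5.75
eef_pos: [0.4669, -0.3262, 0.0148]
eef_rot: [0.0, -0.06, 0.998, -0.0]
wrist_force: [0.6, -0.5, 0.1]
opening: 0.602
```

>>> apply_moves:
  moves:
    - [[0,0,0.1,0,0,0,0.6],[0,0,0.2,0,0,0,0.6],[0,0,0.3,0,0,0,0.6],[0,0,0.3,0,0,0,0.6]]

```text
time_s: 6.15
eef_pos: [0.4665, -0.3258, 0.011]
eef_rot: [-0.0, -0.06, 0.998, 0.0]
wrist_force: [0.1, -0.0, 0.6]
opening: 0.602
```

>>> apply_moves:
  moves:
    - [[0,0,0,0,0,0,0.5],[0,0,0,0,0,0,0.4],[0,0,0,0,0,0,0.35],[0,0,0,0,0,0,0.35]]

```text
time_s: 6.55
eef_pos: [0.4667, -0.326, 0.0113]
eef_rot: [0.0, -0.06, 0.998, -0.0]
wrist_force: [-0.9, -0.4, 0.7]
opening: 0.349
```

>>> apply_moves:
  moves:
    - [[0,0,0,0,0,0,0.25],[0,0,0,0,0,0,0.15],[0,0,0,0,0,0,0],[0,0,0,0,0,0,0]]

```text
time_s: 6.95
eef_pos: [0.4667, -0.326, 0.0113]
eef_rot: [-0.0, -0.06, 0.998, 0.0]
wrist_force: [-0.9, -0.9, 0.1]
opening: 0.002
```

```bash
python3 - <<'E'
from h import *
snap("scene","s3.png",(130,230,280,345),5)
cr=lambda p:[round((p[0]-130)*5),round((p[1]-230)*5)]
for z in(0,.011,.03): print(z,cr(proj("scene",[.467,-.326,z])))
E
```

```text
0 [334, 313]
0.011 [330, 301]
0.03 [324, 279]
```

View pics/s3.png

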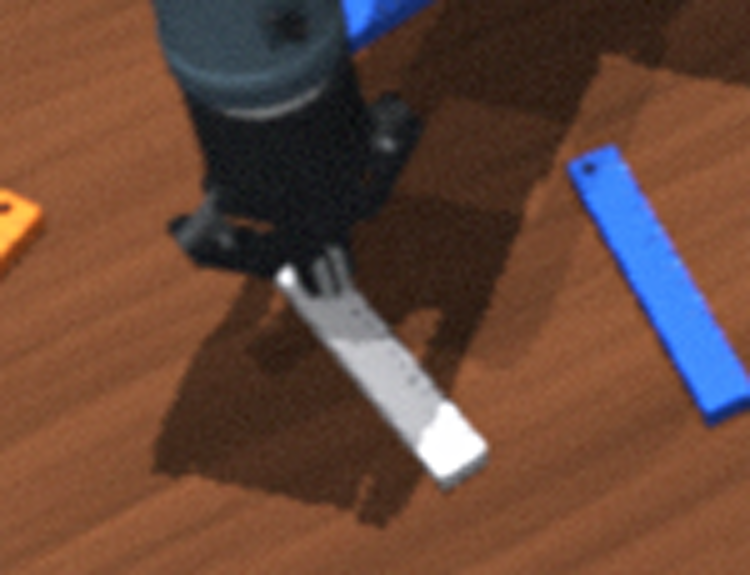

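The shut tips at crop (325,293) end just on top of the bar. The real tip is therefore about 5 mm above the reported TCP, not 19 mm below it. I'll open, go about 14 mm lower and close.

>>> apply_moves:
  moves:
    - [[0,0,-0.5,0,0,0,0.6],[0,0,-0.5,0,0,0,0.6],[0,0,-0.5,0,0,0,0.6],[0,0,0,0,0,0,0.6],[0,0,0.4,0,0,0,0.6],[0,0,0.7,0,0,0,0.6],[0,0,1,0,0,0,0.6],[0,0,1,0,0,0,0.6]]

```text
time_s: 7.8
eef_pos: [0.4663, -0.3256, 0.0005]
eef_rot: [-0.0, -0.06, 0.998, 0.0]
wrist_force: [0.2, -0.0, 0.6]
opening: 0.601
```

>>> apply_moves:
  moves:
    - [[0,0,0.2,0,0,0,0.6],[0,0,0.3,0,0,0,0.6],[0,0,0.4,0,0,0,0.5],[0,0,0.4,0,0,0,0.4],[0,0,0.4,0,0,0,0.35]]

```text
time_s: 8.3
eef_pos: [0.4667, -0.326, -0.0027]
eef_rot: [0.0, -0.06, 0.998, -0.0]
wrist_force: [-0.4, 0.7, 0.0]
opening: 0.349
```

>>> apply_moves:
  moves:
    - [[0,0,0,0,0,0,0.25],[0,0,0,0,0,0,0.15],[0,0,0,0,0,0,0],[0,0,0,0,0,0,0],[0,0,0,0,0,0,0]]

```text
time_s: 8.8
eef_pos: [0.4669, -0.3263, -0.0023]
eef_rot: [0.0, -0.06, 0.998, -0.0]
wrist_force: [-1.5, 1.4, 5.1]
opening: 0.265
```

Gripped: the opening stopped at 0.265.

>>> apply_moves:
  moves:
    - [[0,0,-0.5,0,0,0,0],[0,0,-2,0,0,0,0],[0,0,-5,0,0,0,0],[0,0,-9,0,0,0,0],[0,0,-13,0,0,0,0],[0,0,-17,0,0,0,0],[0,0,-20,0,0,0,0],[0,0,-20,0,0,0,0]]

```text
time_s: 9.6
eef_pos: [0.4689, -0.3281, 0.2038]
eef_rot: [0.003, -0.06, 0.998, -0.004]
wrist_force: [0.6, -0.4, -1.7]
opening: 0.263
```

```bash
python3 - <<'E'
from h import *
o,p,R=pose(); print(p,o["opening"],o["wrist_force"])
# pre-insert: bar centre at drawer frame x=-0.19,y=.02, pitched 16
snap("scene","s4.png",(110,150,310,300),3)
E
```

```text
[ 0.46891349 -0.32812387  0.20379426] 0.2626389275262486 [ 0.61260154 -0.41271479 -1.71218085]
```

View pics/s4.png

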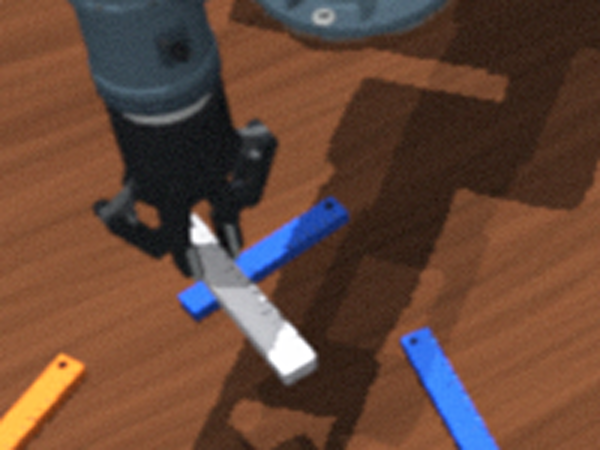

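Bar is held, far end at crop (295,370). I'll compare it with the expected pose and plan the pre-insert pose.

```bash
cat >> h.py <<'E'
XO=-.121; BT=np.array([-.0355,0,-.0095])   # drawer floor centre x in cabinet frame; bar centre in tool
def D(x,y,z): q=CAB+(XO+x)*e+y*n; return np.array([*q,.072+z])
def barpose(x,y,z,pitch):  # drawer frame bar centre -> tcp
    R=toolR(78.7,pitch); return D(x,y,z)-R.apply(BT),R
def inline(c,th=16,hl=.028): # centre height on insertion line
    t=np.tan(np.radians(th)); return hl+.007/np.cos(np.radians(th))+(.016-c)*t
E
python3 - <<'E'
from h import *
o,p,R=pose()
cr=lambda p:[round((p[0]-110)*3),round((p[1]-150)*3)]
for s in(-.0825,.0825):
  for y in(-.0125,.0125):
    for z in (-.007,.007): print(s,y,z,cr(proj("scene",p+R.apply(BT+[-s,y,-z]))))
for c in(-.22,.005):
    P,R=barpose(c,.02,inline(c),16); print(P); delta(P,R)
P,R=barpose(-.22,.02,inline(-.22)+.06,16); print(P); delta(P,R)
E
```

```text
-0.0825 -0.0125 -0.007 [166, 243]
-0.0825 -0.0125 0.007 [163, 231]
-0.0825 0.0125 -0.007 [196, 227]
-0.0825 0.0125 0.007 [193, 214]
0.0825 -0.0125 -0.007 [288, 386]
0.0825 -0.0125 0.007 [285, 374]
0.0825 0.0125 -0.007 [319, 367]
0.0825 0.0125 0.007 [316, 355]
[0.40089826 0.20142965 0.17560715]
shift cm [ 0.35 53.28  2.25] turn [-0.048  0.281  0.314] t 9.65 F [-0.4  0.5 -3.2] op 0.262
[0.62153656 0.15734176 0.11108944]
shift cm [-21.    46.3    8.81] turn [-0.048  0.281  0.314] t 9.65 F [-0.4  0.5 -3.2] op 0.262
[0.40089826 0.20142965 0.23560715]
shift cm [ 0.33 53.25 -3.75] turn [-0.048  0.281  0.314] t 9.65 F [-0.4  0.5 -3.2] op 0.262
```

>>> apply_moves:
  moves:
    - [[0,2,-1,0,0,0,0],[0,6,-2,0,0,0,0],[0,10,-3,0,0,0,0],[0,14,-3.7,0,0,0,0],[0,18,-3.7,0,0,0,0],[0,22,-3.7,0,0,0,0],[0,26,-3.7,0,0,0,0],[0,29,-3.7,0,0,0,0]]

```text
time_s: 10.45
eef_pos: [0.4303, -0.0355, 0.2326]
eef_rot: [-0.001, -0.06, 0.998, 0.001]
wrist_force: [1.7, -0.4, -1.4]
opening: 0.266
```

```bash
python3 - <<'E'
from h import *
P,R=barpose(-.22,.02,inline(-.22)+.06,16); delta(P,R)
E
```

```text
shift cm [ 0.09 23.87 -0.25] turn [-0.043  0.274  0.315] t 10.45 F [ 1.7 -0.4 -1.4] op 0.266
```

>>> apply_moves:
  moves:
    - [[0,3,0,-0.005,0.034,0.04,0],[0,6,0,-0.011,0.07,0.08,0],[0,10,0,-0.016,0.105,0.12,0],[0,14,0,-0.022,0.14,0.16,0],[0,18,0,-0.027,0.175,0.2,0],[0,21,0,-0.033,0.21,0.24,0],[0,23.5,0,-0.038,0.245,0.28,0],[0.1,23.5,-0.2,-0.043,0.275,0.315,0]]

```text
time_s: 11.25
eef_pos: [0.4013, 0.1975, 0.2346]
eef_rot: [-0.14, 0.097, 0.985, 0.013]
wrist_force: [0.1, -0.6, -1.1]
opening: 0.263
```

```bash
python3 - <<'E'
from h import *
P,R=barpose(-.22,.02,inline(-.22),16); delta(P,R)
E
```

```text
shift cm [-1.53  0.39  5.7 ] turn [-0.002 -0.003  0.001] t 11.25 F [ 0.1 -0.6 -1.1] op 0.263
```

>>> apply_moves:
  moves:
    - [[-0.5,0.2,2,0,0,0,0],[-1.2,0.3,4.5,0,0,0,0],[-1.5,0.3,5.7,0,0,0,0],[-4,0.3,5.7,0,0,0,0],[-7,0.3,5.7,0,0,0,0],[-10,0.3,5.7,0,0,0,0],[-12,0.3,5.7,0,0,0,0],[-12,0.3,5.7,0,0,0,0]]

```text
time_s: 12.05
eef_pos: [0.5029, 0.1769, 0.1472]
eef_rot: [-0.138, 0.099, 0.985, 0.013]
wrist_force: [-1.4, 1.0, -2.5]
opening: 0.26
```

```bash
python3 - <<'E'
from h import *
P,R=barpose(.005,.02,inline(.005),16); delta(P,R)
snap("scene","s5.png",(330,150,490,270),4.5)
cr=lambda p:[round((p[0]-330)*4.5),round((p[1]-150)*4.5)]
o,p,R=pose()
for s in(-.0825,.0825):
  for y in(-.0125,.0125): print("bar top",s,y,cr(proj("scene",p+R.apply(BT+[-s,y,-.007]))))
for k in(.09,-.09): print("lip/top edge",cr(proj("scene",[*(CAB-.105*e+k*n),.13])))
for k in(.0875,-.0875): print("panel inner top",cr(proj("scene",D(-.1,k,.046))))
for k in(.04,-.04): print("handle",cr(proj("scene",D(-.147,k,.03))))
for x,y in((-.095,.075),(.016,.075),(-.095,-.075)): print("floor",cr(proj("scene",D(x,y,0))),"wall top",cr(proj("scene",D(x,y,.038))))
E
```

```text
shift cm [-12.55   0.44   0.17] turn [-0.001  0.001 -0.003] t 12.05 F [-1.4  1.  -2.5] op 0.26
bar top -0.0825 -0.0125 [162, 55]
bar top -0.0825 0.0125 [203, 44]
bar top 0.0825 -0.0125 [278, 309]
bar top 0.0825 0.0125 [320, 297]
lip/top edge [467, 334]
lip/top edge [158, 430]
panel inner top [360, 202]
panel inner top [73, 287]
handle [244, 188]
handle [116, 225]
floor [333, 269] wall top [342, 224]
floor [425, 411] wall top [436, 366]
floor [93, 341] wall top [96, 297]
```

View pics/s5.png

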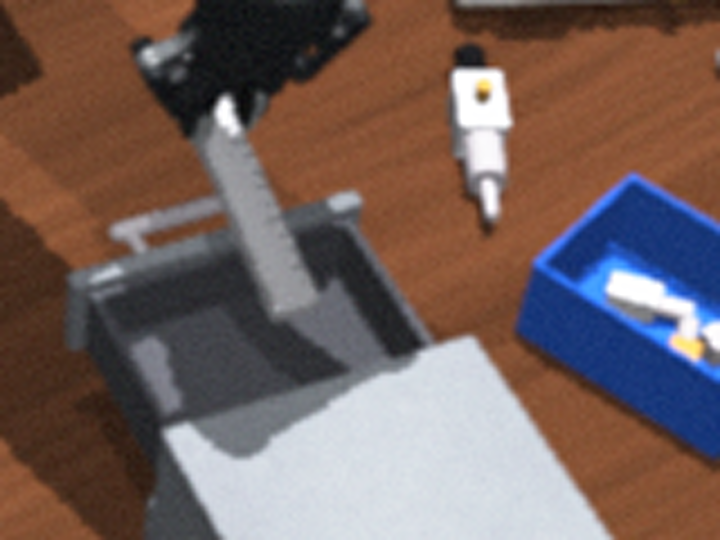

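The picture matches predictions: bar far end (295,305) clear over the drawer, lip edge (165,430)–(475,338), front panel (75,285)–(358,203). I'll continue inserting along the bar's axis.

>>> apply_moves:
  moves:
    - [[-1.5,0.1,0.1,0,0,0,0],[-3.5,0.2,0.1,0,0,0,0],[-5.5,0.3,0.1,0,0,0,0],[-7.5,0.3,0.1,0,0,0,0],[-9.5,0.3,0.1,0,0,0,0],[-11.3,0.3,0.1,0,0,0,0],[-12.5,0.3,0.1,0,0,0,0],[-12.5,0.3,0.1,0,0,0,0]]

```text
time_s: 12.9
eef_pos: [0.6197, 0.1573, 0.1129]
eef_rot: [-0.138, 0.098, 0.985, 0.013]
wrist_force: [-0.4, 0.2, -1.9]
opening: 0.259
```

```bash
python3 - <<'E'
from h import *
for a in((.005,.02,inline(.005),16),(.005,.02,.02,6),(.004,.02,.009,0)): delta(*barpose(*a))
E
```

```text
shift cm [-0.23  0.04  0.13] turn [-0.001  0.001 -0.001] t 12.9 F [-0.4  0.2 -1.9] op 0.259
shift cm [-0.95  0.05  2.5 ] turn [-0.001 -0.174 -0.001] t 12.9 F [-0.4  0.2 -1.9] op 0.259
shift cm [-1.34  0.05  3.93] turn [-0.001 -0.278 -0.001] t 12.9 F [-0.4  0.2 -1.9] op 0.259
```

>>> apply_moves:
  moves:
    - [[-0.3,0,0.8,0,-0.06,0,0],[-0.6,0,1.6,0,-0.115,0,0],[-0.9,0,2.5,0,-0.174,0,0],[-1.05,0,3,0,-0.21,0,0],[-1.2,0,3.5,0,-0.245,0,0],[-1.3,0,3.9,0,-0.278,0,0],[-1.3,0,3.9,0,-0.278,0,0],[-1.3,0,3.9,0,-0.278,0,0]]

```text
time_s: 13.7
eef_pos: [0.6207, 0.1577, 0.0729]
eef_rot: [-0.0, 0.098, 0.995, -0.0]
wrist_force: [0.3, 0.4, -1.2]
opening: 0.258
```

```bash
python3 - <<'E'
from h import *
delta(*barpose(.004,.02,.007,0))
E
```

```text
shift cm [-0.11 -0.02  0.34] turn [-0.001 -0.    -0.   ] t 13.7 F [ 0.3  0.4 -1.2] op 0.258
```

>>> apply_moves:
  moves:
    - [[0,0,0.1,0,0,0,0],[0,0,0.2,0,0,0,0],[0,0,0.3,0,0,0,0],[0,0,0.3,0,0,0,0]]

```text
time_s: 14.1
eef_pos: [0.6221, 0.1572, 0.0698]
eef_rot: [0.001, 0.099, 0.995, -0.001]
wrist_force: [-1.0, -0.5, 1.1]
opening: 0.261
```

>>> apply_moves:
  moves:
    - [[0,0,0.1,0,0,0,0],[0,0,0.1,0,0,0,0],[0,0,0.1,0,0,0,0.35],[0,0,0,0,0,0,0.45],[0,0,-0.2,0,0,0,0.55],[0,0,-0.5,0,0,0,0.55],[0,0,-0.5,0,0,0,0.55]]

```text
time_s: 14.8
eef_pos: [0.6221, 0.1574, 0.0749]
eef_rot: [0.001, 0.099, 0.995, -0.0]
wrist_force: [0.4, -0.5, -0.5]
opening: 0.549
```

```bash
python3 - <<'E'
from h import *
o,p,R=pose();print(p)
snap("scene","s6.png",(330,150,490,270),4.5)
cr=lambda p:[round((p[0]-330)*4.5),round((p[1]-150)*4.5)]
for s in(-.0825,0,.0825):
  for y in(-.0125,.0125): print("bar top",s,y,cr(proj("scene",D(.004+s,.02+y,.014))))
E
```

```text
[0.6220696  0.15743664 0.07492739]
bar top -0.0825 -0.0125 [241, 306]
bar top -0.0825 0.0125 [282, 294]
bar top 0 -0.0125 [308, 413]
bar top 0 0.0125 [349, 400]
bar top 0.0825 -0.0125 [379, 529]
bar top 0.0825 0.0125 [421, 515]
```

View pics/s6.png

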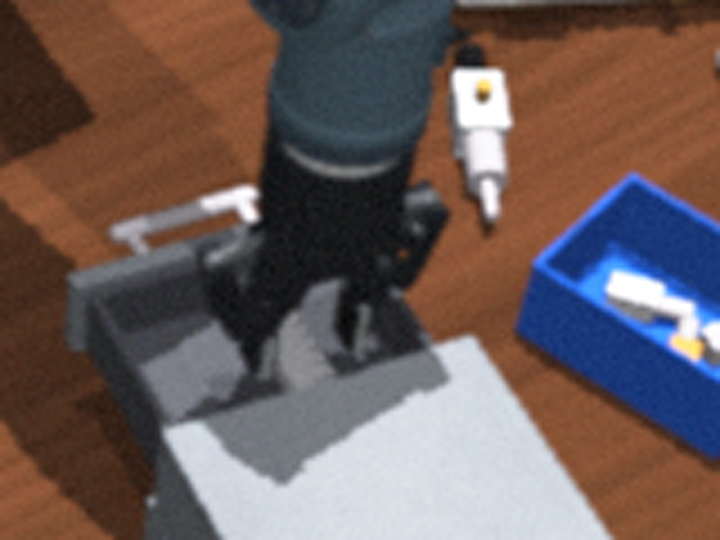

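The bar lies on the floor between the fingers at crop (300,350). Next: lift, shut the fingers, go to its right side, lower and push it left.

>>> apply_moves:
  moves:
    - [[0,0,-1.5,0,0,0,0.55],[0,0,-3,0,0,0,0.55],[0,-1,-4,0,0,0,0.2],[0,-2.5,-4,0,0,0,0],[0,-4.5,-4,0,0,0,0],[0,-4.5,-4,0,0,0,0],[0,-4.5,-2,0,0,0,0],[0,-4.5,-0.5,0,0,0,0]]

```text
time_s: 15.65
eef_pos: [0.6126, 0.1126, 0.0788]
eef_rot: [0.0, 0.099, 0.995, -0.0]
wrist_force: [-0.0, 0.3, -0.5]
opening: 0.0
```

>>> apply_moves:
  moves:
    - [[0,0,0.2,0,0,0,0],[0,0,0.4,0,0,0,0],[0,0,0.4,0,0,0,0]]

```text
time_s: 15.95
eef_pos: [0.613, 0.1134, 0.0755]
eef_rot: [0.0, 0.099, 0.995, -0.0]
wrist_force: [0.6, 0.2, 0.4]
opening: 0.003
```

```bash
python3 - <<'E'
from h import *
o,p,R=pose();v=p[:2]-D(0,0,0)[:2];print(p,"drawer frame",v@e,v@n,o["wrist_force"],o["opening"])
E
```

```text
[0.61298598 0.11340641 0.07548728] drawer frame -0.03151920758894914 -0.024759106593648765 [0.58871574 0.18306181 0.43651975] 0.0033124688067234934
```

>>> apply_moves:
  moves:
    - [[0,0,0.2,0,0,0,0],[0,0,0.3,0,0,0,0],[0,0.8,0.3,0,0,0,0],[0,1.6,0.3,0,0,0,0],[0,2.3,0.3,0,0,0,0],[0,3,0.3,0,0,0,0],[0,3.7,0.3,0,0,0,0],[0,4.3,0.3,0,0,0,0]]

```text
time_s: 16.75
eef_pos: [0.6214, 0.1561, 0.0724]
eef_rot: [0.0, 0.099, 0.995, -0.001]
wrist_force: [-0.5, -1.3, 0.9]
opening: -0.001
```

>>> apply_moves:
  moves:
    - [[0,0.4,0,0,0,0,0],[0,0.8,0,0,0,0,0],[0,1,0,0,0,0,0],[0,1,0,0,0,0,0]]

```text
time_s: 17.15
eef_pos: [0.6233, 0.1655, 0.0724]
eef_rot: [0.0, 0.099, 0.995, -0.0]
wrist_force: [-0.2, -0.1, -0.1]
opening: 0.001
```

```bash
python3 - <<'E'
from h import *
o,p,R=pose();v=p[:2]-D(0,0,0)[:2];print(p,"drawer frame",v@e,v@n,o["wrist_force"],o["opening"])
E
```

```text
[0.62331299 0.16547689 0.0723639 ] drawer frame -0.031595403530616906 0.02832551114325521 [-0.17480822 -0.13733878 -0.06215698] 0.00138799309112252
```

>>> apply_moves:
  moves:
    - [[0,0.3,0,0,0,0,0],[0,0.6,0,0,0,0,0],[0,0.8,0,0,0,0,0],[0,0.8,0,0,0,0,0]]

```text
time_s: 17.55
eef_pos: [0.625, 0.1733, 0.0724]
eef_rot: [0.001, 0.099, 0.995, -0.0]
wrist_force: [0.2, -1.4, -0.1]
opening: -0.001
```

>>> apply_moves:
  moves:
    - [[0,0.2,0,0,0,0,0],[0,0.4,0,0,0,0,0],[0,0.4,0,0,0,0,0]]

```text
time_s: 17.85
eef_pos: [0.6257, 0.1773, 0.0724]
eef_rot: [0.0, 0.099, 0.995, -0.0]
wrist_force: [-0.2, -1.5, 0.5]
opening: 0.0
```

```bash
python3 - <<'E'
from h import *
o,p,R=pose();v=p[:2]-D(0,0,0)[:2];print(p,"drawer frame",v@e,v@n,o["wrist_force"],o["opening"])
snap("scene","s7.png",(330,150,490,270),4.5)
E
```

```text
[0.62568285 0.17733607 0.07237596] drawer frame -0.03159524295912558 0.04041916266937132 [-0.17825065 -1.47385391  0.50429884] 0.000326567403959495
```

View pics/s7.png

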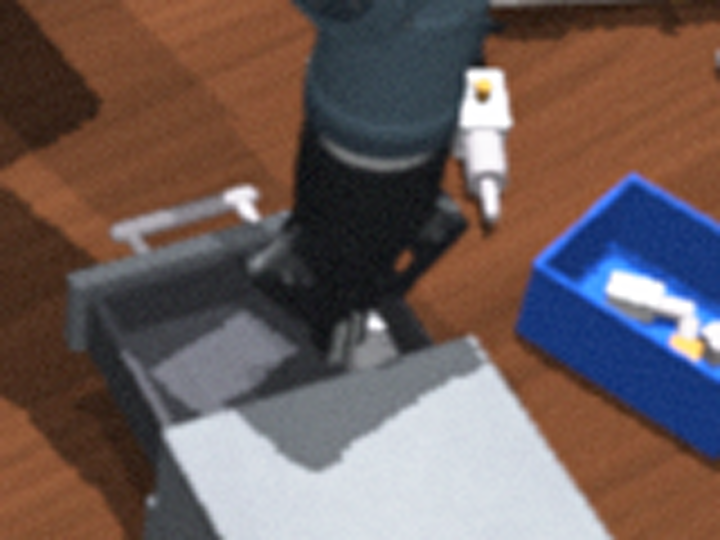

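The bar sits left of the fingers at crop (370,345), near the wall. I'll keep pushing until the force rises.

>>> apply_moves:
  moves:
    - [[0,0.1,0,0,0,0,0],[0,0.2,0,0,0,0,0],[0,0.2,0,0,0,0,0]]

```text
time_s: 18.2
eef_pos: [0.626, 0.1791, 0.0723]
eef_rot: [0.0, 0.099, 0.995, -0.0]
wrist_force: [0.3, -2.0, 0.1]
opening: 0.001
```

>>> apply_moves:
  moves:
    - [[0,0.1,0,0,0,0,0],[0,0.2,0,0,0,0,0],[0,0.2,0,0,0,0,0]]

```text
time_s: 18.5
eef_pos: [0.6263, 0.1806, 0.0723]
eef_rot: [0.0, 0.099, 0.995, -0.001]
wrist_force: [-0.2, -4.8, 0.2]
opening: -0.002
```

>>> apply_moves:
  moves:
    - [[0,0.1,0,0,0,0,0],[0,0.2,0,0,0,0,0],[0,0.2,0,0,0,0,0]]

```text
time_s: 18.8
eef_pos: [0.6264, 0.1808, 0.0723]
eef_rot: [-0.0, 0.099, 0.995, -0.002]
wrist_force: [-1.5, -11.4, 3.2]
opening: -0.0
```

Force rose to 11 N with no further motion, so the bar should be against the wall. I'll back off, lift away and look.

>>> apply_moves:
  moves:
    - [[0,-0.5,0,0,0,0,0],[0,-1.5,0,0,0,0,0],[0,-1.5,-3,0,0,0,0],[1,-1.5,-8,0,0,0,0],[5,-1.5,-12,0,0,0,0],[10,-1.5,-12,0,0,0,0],[15,-1.5,-12,0,0,0,0],[19,-1.5,-12,0,0,0,0]]

```text
time_s: 19.6
eef_pos: [0.4353, 0.2061, 0.1924]
eef_rot: [0.001, 0.099, 0.995, 0.0]
wrist_force: [-0.5, 1.4, 1.1]
opening: 0.0
```

```bash
python3 - <<'E'
from h import *
snap("scene","s8.png",(330,150,490,270),4.5); a=cv2.imread("pics/s8.png")
snap("top","t8.png")
r=cv2.imread("pics/raw_t8.png"); b=cv2.resize(r[185:275,210:310],None,fx=5,fy=5,interpolation=cv2.INTER_CUBIC)
o=np.zeros((600,800,3),np.uint8); a=cv2.resize(a[120:540,:560],None,fx=.7,fy=.7)
o[:a.shape[0],:a.shape[1]]=a; o[:450,395:800]=b[:,:405]; cv2.imwrite("pics/c8.png",o)
cr=lambda p:[round((p[0]-210)*5)+395,round((p[1]-185)*5)]
for x in(-.0785,.01):
  for y in(.05,.075): print(cr(proj("top",D(x,y,.014))))
print(get_obs()["eef_pos"])
E
```

```text
[531, 258]
[487, 250]
[563, 102]
[518, 94]
[0.43143517 0.20676928 0.1910779 ]
```

View pics/c8.png

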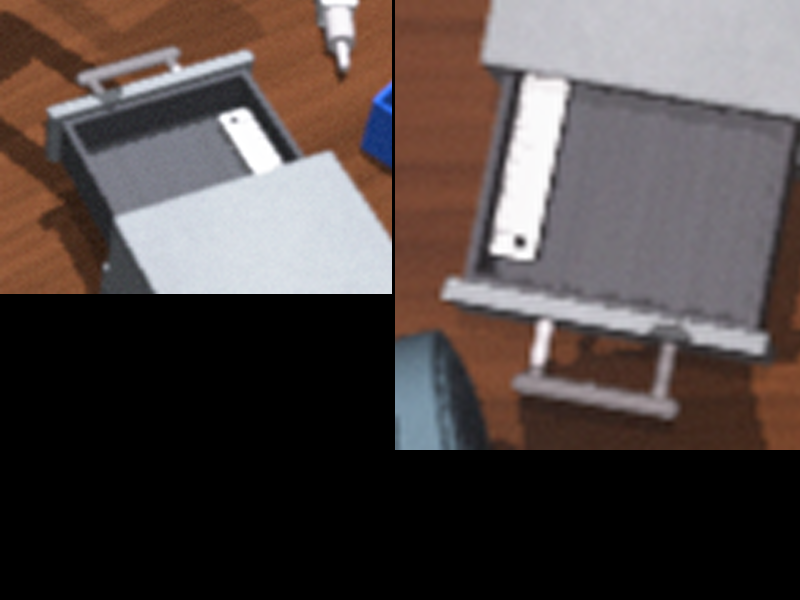

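Bar is white along the left wall: near end at crop (492–535, 256), left edge running to (522,75), and predictions agree within about 1 px. I'll check its angle numerically and get the approach to the handle.

```bash
python3 - <<'E'
from h import *
for nm,z in(("top",.086),("scene",.086)):
    im=cv2.imread("pics/raw_t8.png" if nm=="top" else "pics/raw_s8.png").astype(int); 
    q=np.zeros(im.shape[:2],np.uint8)
    x0,y0,x1,y1=(225,195,255,245) if nm=="top" else (410,190,452,225)
    sub=im[y0:y1,x0:x1].min(2)
    m=(sub>185).astype(np.uint8); cs=max(cv2.findContours(m,0,cv2.CHAIN_APPROX_NONE)[0],key=cv2.contourArea).reshape(-1,2)+[x0,y0]
    P=np.array([onz(nm,*p,z)[:2]-D(0,0,0)[:2] for p in cs]); Q=np.c_[P@e,P@n]
    r=cv2.minAreaRect((Q*1000).astype(np.float32)); print(nm,len(cs),r)
    mid=(Q[:,0]>Q[:,0].min()+.012)&(Q[:,0]<min(Q[:,0].max(),.02)-.012)
    yc=np.median(Q[:,1])
    for s in(1,-1):
        k=mid&((Q[:,1]-yc)*s>0); f=np.polyfit(Q[k,0],Q[k,1],1); print(" edge",s,"slope",f[0].round(4),"y@0",f[1].round(4))
delta(D(-.195,0,.11),toolR(78.7)); delta(D(-.195,0,.003),toolR(78.7))
E
```

```text
top 84 ((-28.265987396240234, 62.816741943359375), (99.97045135498047, 24.364530563354492), 0.04812898114323616)
 edge 1 slope -0.0031 y@0 0.0732
 edge -1 slope 0.0022 y@0 0.0517
scene 24 ((-46.69720458984375, 73.53392791748047), (14.882481575012207, 30.0257511138916), 62.80264663696289)
 edge 1 slope -0.518 y@0 0.0494
 edge -1 slope -0.5139 y@0 0.0412
shift cm [-3.28 -3.13  0.9 ] turn [-0.001 -0.004  0.003] t 19.7 F [ 1.2  0.7 -0.3] op -0.001
shift cm [-3.32 -3.12 11.6 ] turn [-0.001 -0.004  0.003] t 19.7 F [ 1.2  0.7 -0.3] op -0.001
```

From the top view the centre is y = 62.8 mm (62.5 would be flush) and the slope about 0, so it is flush. The scene fit used a wrong mask (shaded patch), so I'm discarding it. Now to the handle.

>>> apply_moves:
  moves:
    - [[-1,-2,0,0,0,0,0],[-2.5,-3.1,1,0,0,0,0],[-3.2,-3.1,3,0,0,0,0],[-3.2,-3.1,6,0,0,0,0],[-3.2,-3.1,9,0,0,0,0],[-3.2,-3.1,11,0,0,0,0],[-3.2,-3.1,11.5,0,0,0,0],[-3.2,-3.1,11.5,0,0,0,0]]

```text
time_s: 20.5
eef_pos: [0.4626, 0.1687, 0.0768]
eef_rot: [-0.0, 0.099, 0.995, -0.0]
wrist_force: [0.8, 0.1, 0.3]
opening: -0.003
```

```bash
python3 - <<'E'
from h import *
delta(D(-.195,0,.003),toolR(78.7))
snap("scene","s9.png",(330,120,490,240),4.5)
E
```

```text
shift cm [ 0.52 -0.    0.18] turn [-0.001 -0.001 -0.001] t 20.5 F [0.8 0.1 0.3] op -0.003
```

Picture limit reached; I go on with forces and numbers. Lower a little so the fingers cover the handle's height, then push in gently.

>>> apply_moves:
  moves:
    - [[0,0,0.5,0,0,0,0],[0,0,0.9,0,0,0,0],[-0.5,0,0.9,0,0,0,0],[-1,0,0.9,0,0,0,0],[-1.5,0,0.9,0,0,0,0],[-2,0,0.9,0,0,0,0],[-2.5,0,0.9,0,0,0,0],[-3,0,0.9,0,0,0,0]]

```text
time_s: 21.35
eef_pos: [0.4924, 0.1628, 0.0682]
eef_rot: [-0.0, 0.099, 0.995, -0.001]
wrist_force: [-3.1, 0.7, 2.3]
opening: 0.001
```

>>> apply_moves:
  moves:
    - [[-0.4,0,0,0,0,0,0],[-0.8,0,0,0,0,0,0],[-1.2,0,0,0,0,0,0],[-1.6,0,0,0,0,0,0]]

```text
time_s: 21.75
eef_pos: [0.508, 0.1597, 0.0682]
eef_rot: [0.0, 0.099, 0.995, -0.001]
wrist_force: [-2.9, 0.1, 1.3]
opening: 0.001
```

>>> apply_moves:
  moves:
    - [[-0.5,0,0,0,0,0,0],[-1.1,0,0,0,0,0,0],[-1.7,0,0,0,0,0,0],[-2.3,0,0,0,0,0,0],[-2.9,0,0,0,0,0,0],[-3.5,0,0,0,0,0,0],[-4,0,0,0,0,0,0],[-4.4,0,0,0,0,0,0]]

```text
time_s: 22.55
eef_pos: [0.5515, 0.151, 0.0682]
eef_rot: [0.0, 0.099, 0.995, -0.001]
wrist_force: [-2.5, 0.3, 0.1]
opening: -0.002
```

```bash
python3 - <<'E'
from h import *
snap("scene","s10.png")
o,p,R=pose(); v=p[:2]-CAB; print("tcp in cab frame",v@e,v@n,o["wrist_force"])
# bright panel top strip in scene: profile along drawer axis at y=+.07 (clear of arm), z=.118
g=cv2.cvtColor(cv2.imread("pics/raw_s10.png"),cv2.COLOR_BGR2GRAY); g0=cv2.cvtColor(cv2.imread("pics/raw_s8.png"),cv2.COLOR_BGR2GRAY)
for k in(-.075,.075):
  for im,l in((g0,"before"),(g,"now")):
    print(k,l,[int(im[int(round(b)),int(round(a))]) for a,b in [proj("scene",[*(CAB+x*e+k*n),.118]) for x in np.arange(-.25,-.11,.006)]])
E
```

```text
tcp in cab frame -0.21941484964344676 3.154536753385839e-05 [-2.75632615  0.09898557 -1.34733019]
-0.075 before [92, 94, 90, 133, 210, 105, 88, 83, 64, 44, 59, 57, 88, 127, 122, 127, 126, 125, 126, 127, 127, 124, 126, 209]
-0.075 now [82, 83, 84, 47, 47, 53, 52, 59, 48, 47, 47, 49, 47, 73, 110, 112, 74, 58, 51, 49, 49, 50, 79, 206]
0.075 before [81, 80, 85, 126, 217, 106, 100, 120, 121, 122, 117, 122, 114, 118, 122, 121, 121, 113, 122, 114, 120, 115, 118, 192]
0.075 now [37, 23, 92, 99, 99, 95, 94, 94, 90, 90, 95, 95, 103, 142, 217, 192, 86, 118, 120, 117, 122, 117, 119, 196]
```

Panel has moved about 62 mm, about 53 mm remaining.

>>> apply_moves:
  moves:
    - [[-0.5,0,0,0,0,0,0],[-1.1,0,0,0,0,0,0],[-1.7,0,0,0,0,0,0],[-2.3,0,0,0,0,0,0],[-2.8,0,0,0,0,0,0],[-3.3,0,0,0,0,0,0],[-3.7,0,0,0,0,0,0],[-4,0,0,0,0,0,0]]

```text
time_s: 23.4
eef_pos: [0.5907, 0.1431, 0.0683]
eef_rot: [0.0, 0.099, 0.995, -0.001]
wrist_force: [-2.8, 0.1, -0.1]
opening: 0.002
```

>>> apply_moves:
  moves:
    - [[-0.2,0,0,0,0,0,0],[-0.4,0,0,0,0,0,0],[-0.6,0,0,0,0,0,0],[-0.8,0,0,0,0,0,0]]

```text
time_s: 23.8
eef_pos: [0.5982, 0.1417, 0.0683]
eef_rot: [0.0, 0.099, 0.995, -0.001]
wrist_force: [-2.0, -0.0, -1.3]
opening: -0.001
```

>>> apply_moves:
  moves:
    - [[-0.1,0,0,0,0,0,0],[-0.2,0,0,0,0,0,0],[-0.3,0,0,0,0,0,0]]

```text
time_s: 24.1
eef_pos: [0.6011, 0.1411, 0.0683]
eef_rot: [0.0, 0.099, 0.995, -0.001]
wrist_force: [-3.2, -1.2, -1.6]
opening: -0.001
```

>>> apply_moves:
  moves:
    - [[-0.1,0,0,0,0,0,0],[-0.2,0,0,0,0,0,0],[-0.3,0,0,0,0,0,0],[-0.3,0,0,0,0,0,0]]

```text
time_s: 24.5
eef_pos: [0.6043, 0.1405, 0.0684]
eef_rot: [0.001, 0.099, 0.995, -0.0]
wrist_force: [-0.9, 0.2, -0.5]
opening: 0.001
```

>>> apply_moves:
  moves:
    - [[-0.1,0,0,0,0,0,0],[-0.2,0,0,0,0,0,0],[-0.3,0,0,0,0,0,0],[-0.3,0,0,0,0,0,0]]

```text
time_s: 24.9
eef_pos: [0.6044, 0.1404, 0.0682]
eef_rot: [-0.003, 0.098, 0.995, -0.001]
wrist_force: [-12.7, 0.4, 6.6]
opening: -0.003
```

>>> apply_moves:
  moves:
    - [[-0.1,0,0,0,0,0,0],[-0.2,0,0,0,0,0,0],[-0.3,0,0,0,0,0,0],[-0.3,0,0,0,0,0,0]]

```text
time_s: 25.3
eef_pos: [0.6044, 0.1404, 0.0681]
eef_rot: [-0.006, 0.098, 0.995, -0.001]
wrist_force: [-23.7, 1.2, 15.7]
opening: -0.001
```

Hard stop at 24 N, where the shut position was expected. Now I retreat and check.

>>> apply_moves:
  moves:
    - [[0.6,0,0,0,0,0,0],[1.5,0,0,0,0,0,0],[3,0,0,0,0,0,0],[5,0,-1,0,0,0,0],[7,0,-4,0,0,0,0],[9,0,-8,0,0,0,0],[11,0,-12,0,0,0,0],[12,-3,-15,0,0,0,0]]

```text
time_s: 26.1
eef_pos: [0.4865, 0.1357, 0.2215]
eef_rot: [0.003, 0.097, 0.995, 0.0]
wrist_force: [1.2, -0.6, 0.1]
opening: 0.001
```

>>> apply_moves:
  moves:
    - [[2,-4,0,0,0,0,0],[4,-8,0,0,0,0,0],[6,-12,0,0,0,0,0],[6,-16,0,0,0,0,0],[6,-20,0,0,0,0,0],[6,-20,0,0,0,0,0],[6,-20,0,0,0,0,0]]

```text
time_s: 26.8
eef_pos: [0.3886, -0.0515, 0.219]
eef_rot: [0.001, 0.1, 0.995, -0.001]
wrist_force: [-0.2, -0.1, 0.4]
opening: 0.0
```

```bash
python3 - <<'E'
from h import *
snap("scene","s11.png");snap("top","t11.png")
print(get_obs()["eef_pos"],get_obs()["wrist_force"],get_obs()["time_s"])
for nm in("top","scene"):
  g=cv2.cvtColor(cv2.imread("pics/raw_%s11.png"%nm[0]),cv2.COLOR_BGR2GRAY)
  for k in(-.075,-.05,.05,.075):
    print(nm,k,[int(g[int(round(b)),int(round(a))]) for a,b in [proj(nm,[*(CAB+x*e+k*n),.118]) for x in np.arange(-.16,-.08,.004)]])
# bystanders: frame differences
for nm,a in(("top","t"),("scene","s")):
  A=cv2.imread(f"pics/raw_{a}0.png");B=cv2.imread(f"pics/raw_{a}11.png")
  for lab,box in(("bin",(140,170,200,245) if a=="t" else (445,190,516,250)),("valve",(148,250,186,300) if a=="t" else (425,158,448,202)),("short",(355,160,375,197) if a=="t" else (300,328,332,368))):
    x0,y0,x1,y1=box; s=cv2.phaseCorrelate(cv2.cvtColor(A[y0:y1,x0:x1],6).astype(np.float32),cv2.cvtColor(B[y0:y1,x0:x1],6).astype(np.float32)); print(nm,lab,np.round(s[0],2),round(s[1],2))
E
```

```text
[ 0.38854283 -0.05005012  0.21864923] [-1.23479289 -0.09851694  0.09583442] 26.9
top -0.075 [79, 85, 81, 85, 84, 83, 72, 61, 65, 65, 64, 84, 187, 176, 102, 169, 193, 194, 192, 191]
top -0.05 [55, 54, 54, 54, 66, 57, 56, 59, 86, 76, 62, 154, 184, 186, 109, 177, 190, 190, 190, 192]
top 0.05 [80, 81, 74, 85, 81, 77, 65, 65, 76, 71, 66, 93, 193, 188, 106, 179, 195, 195, 194, 193]
top 0.075 [77, 80, 83, 82, 84, 84, 70, 72, 83, 75, 66, 164, 194, 189, 120, 183, 191, 191, 191, 191]
scene -0.075 [106, 104, 100, 97, 87, 90, 98, 92, 90, 92, 93, 138, 216, 218, 218, 214, 214, 216, 217, 213]
scene -0.05 [105, 97, 92, 85, 110, 227, 241, 114, 85, 89, 97, 195, 213, 211, 213, 214, 216, 214, 215, 214]
scene 0.05 [90, 93, 99, 98, 94, 95, 89, 88, 91, 96, 93, 174, 217, 222, 222, 220, 216, 215, 214, 222]
scene 0.075 [99, 101, 101, 101, 94, 92, 92, 92, 90, 89, 96, 154, 214, 217, 217, 219, 216, 217, 216, 219]
top bin [-0.03  0.44] 0.98
top valve [-0.04 -0.06] 0.95
top short [-0.11  0.06] 0.99
scene bin [-0.   -0.01] 0.99
scene valve [-0.01  0.42] 0.94
scene short [-0.06  0.16] 0.93
```

```bash
python3 -c "
from bench import *
print(hand_in())"
```

```text
the job is handed in; nothing more can be done
None
```

The straightedge is in the top drawer, flat and flush along the left wall, and the drawer is shut. I handed the job in at about 27 s of the 70 s allowed. I gripped the bar near one end, slid it in at a 16° tilt over the front panel and under the lip, and laid it flat. Then I pushed it left until the force rose to 11 N at the wall. I closed the drawer at about 0.06 m/s or slower until it met its hard stop, and moved the arm clear.

**What the last checks showed:**
- **Bar position, drawer still open:** in the top view its centre line was 62.8 mm from the drawer's middle (62.5 mm is exactly flush), with an edge slope of 0.003 or less.
- **Drawer:** the front panel sits against the cabinet in both views, and the push ended at a firm stop of 24 N.
- **Bystanders:** the short bar, valve and bin moved less than half a pixel (under about 1 mm).

**What failed or disagreed:**
- **First two grasps:** both closed on nothing. The shut fingertips stand about 5 mm above the reported TCP, not 19 mm below it as described, so I went about 14 mm lower.
- **Scene-camera angle fit:** I discarded this fit of the bar because its mask caught a shaded patch.
- **Bar after closing:** I could not see the bar once the drawer was shut. I inferred that it stayed flush from the gentle push.
- **Pictures:** I used all 12 allowed views, against the planned 8, so the handle contact and the closing were checked only by forces and pixel values.

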